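Pump up the pressure filter and shut its valve

TASK

Pump up the pressure filtration stand: press the red knob of its hand pump right down and let it come right back up, again and again, until the green pressure pin has come fully out of its white housing. Then push the yellow shut-off lever all the way over to its other side, away from the robot, to keep the pressure in. Do not touch the green pin, and leave the loose bottles, boxes and glassware where they stand.

Things in the scene. Friction and masses are not known exactly. Their poses are not given: they have to be found in the camera images.
- pump: the filtration stand, fixed to the bench: aluminium base plate, x -75 to +115 mm, y -120 to +120 mm, 12 mm thick. Origin at its underside; x points away from the robot at yaw 0, z up. On it: blue pump barrel (60 mm across, 100 mm high) at x 0, y 65; brass lever block (70 x 50 mm, 37 mm high) at x 0, y -70; steel filter holder (46 mm across, 44 mm high) at x 55, y -75
- pin_mouth (a point): centre of the black-rimmed hole in the +x face of the white indicator housing, from which the green pin comes out; at x 45, y 0, z 34 mm of the stand. The housing spans x -30 to +45, y -22 to +22 mm and is 56 mm high above the bench
- plunger (a joint): how far the red knob is pressed, m: 0 = up, 0.026 = down at its stop. Spring return: about 5 N at first, 12 N near the bottom, then a firm stop. A full stroke (at least 0.022 down, then back to 0.004 or less) pushes the green pin out 10 mm, the first one often less, and the pin stays; shorter strokes may do nothing. Three to five strokes are needed, by where the pin starts; further strokes do nothing
- plunger_top (a point): centre of the flat top of the red round knob (44 mm across, 18 mm thick); 150 mm above the bench when up, 124 mm when fully down; moves straight down
- pin (a joint): how far the green pin has come out, m, along the stand's +x: 0 = in (only 4 mm shows), about 0.049 = fully out (stop at 0.0515). It starts anywhere from 0 to 0.022 and only comes out by pumping
- pin_tip (a point): centre of the end of the level green pin (12 mm across), 34 mm above the bench; at x 49 mm of the stand at pin value 0, about x 98 mm when fully out, y 0. Not to be touched
- valve (a joint): angle of the yellow-knobbed shut-off lever, rad: 0 = leaning 0.5 rad from upright towards the stand's -x (open), 1.0 = leaning 0.5 rad towards its +x (shut). It stays where it is left (stiff hinge, about 1 N at its knob) and swings in the stand's x-z plane about an axis 34 mm above the bench at the stand's x 0, y -70 mm
- valve_tip (a point): centre of the yellow ball (26 mm across) at the end of the lever's 10 mm thick steel rod, 70 mm from the hinge axis; 95 mm above the bench and 34 mm to the -x or +x side of the hinge at either end, 104 mm above the bench when upright
- amber_bottle: loose small amber bottle, 48 mm across, 85 mm high, beside the pump; origin at its underside. Leave alone
- beaker: loose clear plastic beaker, 66 mm across, 80 mm high, behind the stand; origin at its underside. Leave alone
- tip_box: loose yellow pipette tip box, 120 x 80 x 55 mm high; origin at its underside. Leave alone
- jar: loose white jar, 56 mm across, 70 mm high, behind the stand; origin at its underside. Leave alone
- slide_box: loose green slide box, 85 x 40 x 20 mm high; origin at its underside. Leave alone
- vial: loose blue vial, 28 mm across, 60 mm high, beside the lever; origin at its underside. Leave alone

How it is judged:
By the outcome, as a careful person would: the job done as asked, in the order asked, and still so for the second after the job is handed in, with the robot touching nothing.
It also fails if it takes over 58 s, if anything falls off the work surface, if the arm or the gripper's body presses on something with over 40 N, if the wrist force passes 120 N, or if a joint passes its speed limit or range.

ROBOT

A 6-joint arm with a two-finger parallel gripper is mounted at the origin on the work surface. World frame = base frame: x ahead of the robot, y to its left, z up, the work surface at z = 0. Lengths are in m, angles in degrees, forces in N, time in s.
With the tool pointing down it reaches from about 0.4 to 0.825 m from the base axis. Payload 7 kg.
Tool frame: the origin (TCP) lies between the finger pads; the fingertips stand 14 mm ahead of it and the grasp point (between the pads) lies 5 mm behind it (r.tips_ahead is the distance from the TCP to the fingertips, in m); z points along the fingers, y is the direction in which the jaws open and shut (so a half turn about z gives the same grasp; the last joint's range is limited). The gripper opens to 88 mm and grips with 3 to 60 N. Pads are 19 mm wide; open, the fingers measure 130 mm over their backs; the gripper's body (78 mm by 193 mm) begins 47 mm behind the grasp point.
Start: joints at [-52.477, 20.546, 0.682, 0, -70.136, -16.507], TCP at [0.242, -0.63, 0.241] pointing down, gripper open.
Joint ranges: [-176.03, 176.03], [-82.01, 121.73], [-58.28, 71.71], [-173.87, 95.51], [-174.79, -0.11], [-173.66, 173.66]. Speed limits (degrees/s): [136.94, 136.94, 172.46, 180, 180, 180].

INTERFACE

Orientations are given as [roll, pitch, yaw] about the fixed x, y, z axes, in that order (R = Rz(yaw) Ry(pitch) Rx(roll)).
In Python, from plant import r gives the robot as it stands.
- The arm moves only by the tool apply_moves, never from a script. Its arguments are lists of equal length, an entry for each row: "slide": the shift along the tool's x, y, z as a fraction of full scale, a list of three; "turn": the turn, a rotation vector about the tool's x, y, z as a fraction of full scale, a list of three; "jaw": the closure, from 0 (fully open) to 1 (shut). In form: {"slide": [[dx, dy, dz], ...], "turn": [[wx, wy, wz], ...], "jaw": [jaw, ...]}. A call has 1 to 8 rows; each row shifts and turns the commanded pose from where the row before left it, along the tool's axes as they then stand; what a row does not reach is not made up. Full scale, the value 1, is 0.1 m for a shift and 1.5 rad for a turn. A row lasts 1/10 s, in which the tool goes at most 50 mm and 8.59 degrees, less where a joint would pass 70% of its speed; a pose out of reach is approached as far as the arm can. A call with a number of a shift or a turn outside -1 to 1 is refused whole. A call with a gripper value outside its range is refused whole. The fingers move at their own pace and stop on an object; "newtons" is the grip in N (left out, the last holds). Time passes only in rows, so rows that do not move let the fingers close. It gives the time, the measured TCP pose, the force and the opening at its end, in the units of the state.
- r.get_state(): the state, without advancing time (a new reading comes with each control period).
- r.capture(name): name is "side" or "top" or "wrist"; returns a dict with "pixels" (420x560x3 uint8, blue, green, red), "depth" (420x560 float32, m along the optical axis (not along the pixel's ray), 0 where there is no reading), "fx", "fy", "cx", "cy" (pixels), "dist_coeffs" ([k1, k2, p1, p2, k3] as OpenCV has them; the pictures are not rectified), "rvec" (rotation vector, rad) and "tvec" (3), from world to camera coordinates, as OpenCV has them. Camera axes: x right, y down, z forward; pixel columns grow to the right and rows downward; lengths in m; the calibration is good to about 2 mm. A picture is of the moment at which its call begins.
- r.close_job(): hands the job in, once; it reports no verdict.
The state is a dict: "time_s": time; "joints": joint angles; "qd": joint speeds; "joint_torque": joint torques, N m; "tcp_pos": TCP position; "eef_rot": TCP orientation; "contact_force": force on the tool from outside, world axes, zero at the start; "moment": the same for the moment, N m; "gripper_width": finger opening in m.
Only numpy, scipy, OpenCV 4.12 (cv2) and the standard library are available. Lean on these libraries where they do the work, as an engineer would, in place of code of your own. Each camera call takes 0.05 s, during which the arm holds its last target.

## Working session

There is one attempt and no reset: what is moved stays moved. The work goes in short steps, Python scripts to look and compute and a tool call to move; the robot and the scene stay as the last step left them, time stands still between calls to the robot, and variables do not carry over. Pictures are saved under pics/ and viewed, and the job is handed in when it is done.

Besides the shell and the picture viewer there is one more tool, called as name(argument=value, ...), one argument or row to a line, values as JSON. apply_moves: Moves the arm, as the interface text tells. Shift numbers are shares of 0.1 m and turn numbers shares of 1.5 rad, none past 1 either way. Its arguments: {"type":"object","properties":{"slide":{"type":"array"},"turn":{"type":"array"},"jaw":{"type":"array"},"newtons":{"type":"number"}},"required":["slide","turn","jaw"]}

```bash
ls; mkdir -p pics; python3 - <<'E'
from plant import r
import cv2,numpy as np
print(r.get_state(), r.tips_ahead)
for n in("side","top"):
    c=r.capture(n); cv2.imwrite(f"pics/{n}0.png",c["pixels"]); np.savez(f"{n}0.npz",**c)
    R=cv2.Rodrigues(np.array(c["rvec"]))[0]; print(n,c["fx"],c["dist_coeffs"],-R.T@np.array(c["tvec"]).ravel())
E
```

```text
pics
{'time_s': 0.0, 'joints': array([-5.24753514e+01,  2.05900447e+01,  6.35187922e-01, -1.93589379e-02,
       -7.01342719e+01, -1.65072434e+01]), 'qd': array([ 0.04278602,  0.05654417,  0.00291851, -0.03511569, -0.02418912,
        0.00656042]), 'joint_torque': array([-3.04068762e-04, -5.82717705e+01,  2.93073070e+01,  6.99728519e+00,
        7.17966323e-03, -1.61358962e-04]), 'tcp_pos': array([ 0.24191275, -0.62968566,  0.23965148]), 'eef_rot': array([ 1.79909374e+02, -7.87833457e-03, -1.58989181e+02]), 'contact_force': array([3.57942797e-04, 3.30343930e-01, 4.13807224e-01]), 'moment': array([ 0.01925451,  0.02119774, -0.02302368]), 'gripper_width': 0.08753049218543393} 0.014
side 433.1305176433002 [-0.04012155  0.          0.          0.          0.        ] [-0.01436291  0.81798469  0.93133631]
top 412.89075028392057 [0.01578021 0.         0.         0.         0.        ] [0.46036    0.01833429 1.13944044]
```

View pics/side0.png

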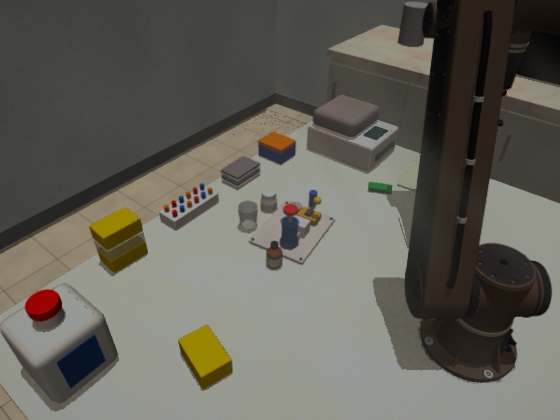

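View pics/top0.png

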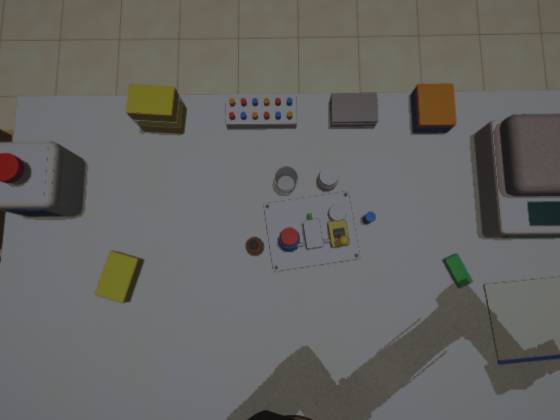

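The side view shows the stand with the red knob at about (290,210) and the lever near (317,200). In the top view the red knob is at (290,236), the yellow ball at (344,240), the green pin at (310,216) and the plate spans about (265–360, 192–270). Next I'll locate these in world coordinates.

```bash
cat > h.py <<'E'
import cv2,numpy as np
def ray(c,uv):
    K=np.array([[c["fx"],0,c["cx"]],[0,c["fy"],c["cy"]],[0,0,1.]])
    p=cv2.undistortPoints(np.array(uv,float).reshape(-1,1,2),K,np.array(c["dist_coeffs"],float)).reshape(-1,2)
    R=cv2.Rodrigues(np.array(c["rvec"],float))[0]; t=np.array(c["tvec"],float).ravel()
    return -R.T@t, np.c_[p,np.ones(len(p))]@R
def onz(c,uv,z):
    o,d=ray(c,uv); return o+d*((z-o[2])/d[:,2])[:,None]
def blobs(img,lo,hi,roi,amin=4):
    x0,y0,x1,y1=roi
    hsv=cv2.cvtColor(img[y0:y1,x0:x1],cv2.COLOR_BGR2HSV)
    m=cv2.inRange(hsv,np.array(lo),np.array(hi))
    n,l,s,ce=cv2.connectedComponentsWithStats(m)
    return [(s[i,4],ce[i]+[x0,y0],s[i,:4]+[x0,y0,0,0]) for i in range(1,n) if s[i,4]>=amin]
def crop(img,roi,k,name):
    x0,y0,x1,y1=roi; cv2.imwrite(name,cv2.resize(img[y0:y1,x0:x1],None,fx=k,fy=k,interpolation=cv2.INTER_CUBIC))
E
python3 - <<'E'
from h import *
c=dict(np.load("top0.npz")); s=dict(np.load("side0.npz"))
roi=(240,160,390,280); crop(c["pixels"],roi,5,"pics/topc.png")
crop(s["pixels"],(230,170,350,280),5,"pics/sidec.png")
for n,lo,hi,z in(("red",(0,150,80),(8,255,255),.15),("red2",(172,150,80),(180,255,255),.15),("yel",(20,120,90),(34,255,255),.095),("grn",(45,100,40),(85,255,255),.034),("blue",(100,120,60),(125,255,255),.06)):
    for a,ce,b in blobs(c["pixels"],lo,hi,roi): print(n,a,ce.round(1),b,onz(c,ce,z)[0].round(4))
E
```

```text
red 213 [289.1 236.2] [281 229  17  16] [0.5626 0.0042 0.15  ]
yel 243 [338.3 231.5] [329 220  20  27] [ 0.5797 -0.1215  0.095 ]
grn 16 [309.3 216.3] [308 214   4   5] [ 0.6283 -0.0526  0.034 ]
blue 74 [369.9 216.6] [365 212  10  10] [ 0.6224 -0.2104  0.06  ]
blue 9 [279.6 240.3] [279 237   3   7] [0.5613 0.028  0.06  ]
blue 46 [291.  246.4] [282 241  17  10] [ 0.5453 -0.0019  0.06  ]
```

```bash
ls pics
```

```text
side0.png
sidec.png
top0.png
topc.png
```

View pics/topc.png

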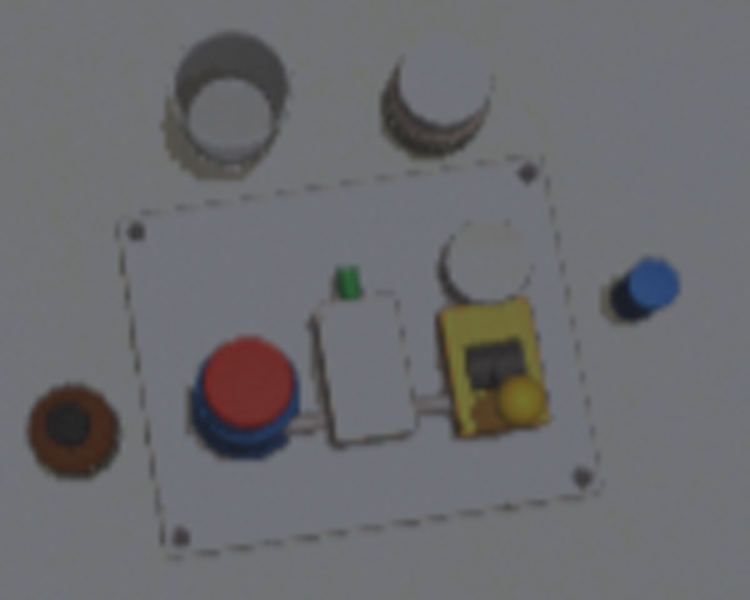

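View pics/sidec.png

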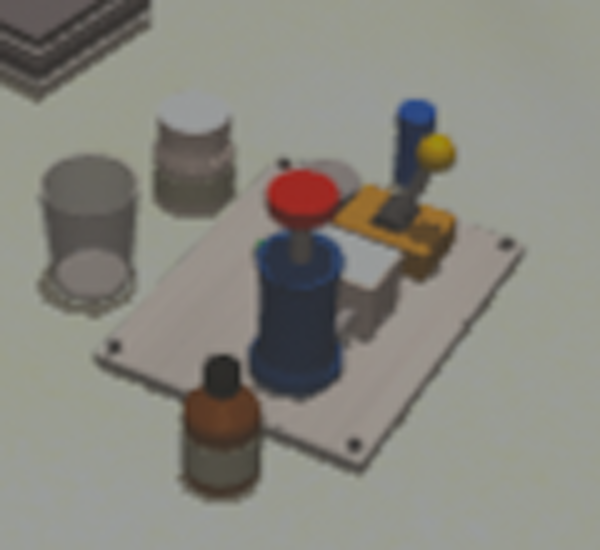

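The top crop shows the plate corner bolts at (137,232), (528,173), (583,478) and (180,538), the ball at (521,400) and the pin tip at (348,268). In the side crop the lever leans toward the robot and the pin is barely visible.

```bash
python3 - <<'E'
from h import *
c=dict(np.load("top0.npz")); s=dict(np.load("side0.npz"))
f=lambda l:np.array(l)/5+[240,160]-.4
P=onz(c,f([(137,232),(528,173),(583,478),(180,538)]),.012)
print(P.round(4)); ctr=P.mean(0)
ey=(P[0]-P[1]+P[3]-P[2]); yaw=np.degrees(np.arctan2(-ey[0],ey[1]));print("yaw",yaw,ctr)
C,S=np.cos(np.radians(yaw)),np.sin(np.radians(yaw)); R=np.array([[C,-S],[S,C]])
o=ctr[:2]-R@[.02,0]; print("origin",o)
for n,q in(("plunger",(0,.065)),("tipopen",(-.034,-.07)),("tipshut",(.034,-.07)),("pinmouth",(.045,0)),("hinge",(0,-.07))): print(n,(o+R@q).round(4))
print("ball",onz(c,f([(521,400)]),.095), "pin tip",((onz(c,f([(348,270)]),.04)[0,:2]-o)@R))
# side checks
fs=lambda l:np.array(l)/5+[230,170]-.4
print("side knob",onz(s,fs([(303,197)]),.15),"ball",onz(s,fs([(436,152)]),.095))
print("bottle",onz(c,f([(68,425)]),.085),"vial",onz(c,f([(654,284)]),.06),"jar",onz(c,f([(446,78)]),.07))
E
```

```text
[[ 0.6614  0.0628  0.012 ]
 [ 0.6931 -0.1546  0.012 ]
 [ 0.5242 -0.1791  0.012 ]
 [ 0.493   0.0396  0.012 ]]
yaw 8.214057353333237 [ 0.59293507 -0.05785436  0.012     ]
origin [ 0.57314025 -0.0607118 ]
plunger [0.5639 0.0036]
tipopen [ 0.5495 -0.1349]
tipshut [ 0.6168 -0.1251]
pinmouth [ 0.6177 -0.0543]
hinge [ 0.5831 -0.13  ]
ball [[ 0.55892504 -0.13473928  0.095     ]] pin tip [ 0.06228293 -0.00021864]
side knob [[0.55862107 0.00797983 0.15      ]] ball [[ 0.56073714 -0.14050837  0.095     ]]
bottle [[0.54842377 0.09524093 0.085     ]] vial [[ 0.62306393 -0.21158592  0.06      ]] jar [[ 0.73302188 -0.10388171  0.07      ]]
```

apply_moves(
  slide=[
    [-0.33,0.3,0],
    [-0.33,0.3,0],
    [-0.33,0.3,0],
    [-0.33,0.3,0],
    [-0.33,0.3,0],
    [-0.33,0.3,0],
    [-0.33,0.3,0],
    [-0.33,0.3,0],
  ],
  turn=[
    [0,0,0],
    [0,0,0],
    [0,0,0],
    [0,0,0],
    [0,0,0],
    [0,0,0],
    [0,0,0],
    [0,0,0],
  ],
  jaw=[1,1,1,1,1,1,1,1],
)

```text
time_s: 0.9
tcp_pos: [0.4027, -0.3096, 0.2404]
eef_rot: [180.0, -0.0, -159.0]
contact_force: [0.9, -0.5, 0.3]
gripper_width: 0.0292
```

apply_moves(
  slide=[
    [-0.33,0.3,0],
    [-0.33,0.3,0],
    [-0.33,0.3,0],
    [-0.33,0.3,0],
    [-0.33,0.3,0],
    [-0.33,0.3,0],
    [-0.33,0.3,0],
    [-0.33,0.3,0],
  ],
  turn=[
    [0,0,0],
    [0,0,0],
    [0,0,0],
    [0,0,0],
    [0,0,0],
    [0,0,0],
    [0,0,0],
    [0,0,0],
  ],
  jaw=[1,1,1,1,1,1,1,1],
)

```text
time_s: 1.7
tcp_pos: [0.5631, 0.0092, 0.2404]
eef_rot: [180.0, -0.0, -159.0]
contact_force: [0.5, -0.7, -0.3]
gripper_width: 0.0
```

apply_moves(
  slide=[
    [0,0,0],
    [0,0,0],
    [0,0,0],
    [0,0,0],
    [0,0,0],
    [0,0,0],
    [0,0,0],
    [0,0,0],
  ],
  turn=[
    [0,0,-0.099],
    [0,0,-0.099],
    [0,0,-0.099],
    [0,0,-0.099],
    [0,0,-0.099],
    [0,0,-0.099],
    [0,0,-0.099],
    [0,0,-0.099],
  ],
  jaw=[1,1,1,1,1,1,1,1],
)

```text
time_s: 2.5
tcp_pos: [0.5625, 0.0073, 0.2402]
eef_rot: [180.0, -0.0, -90.6]
contact_force: [-0.2, 0.7, 0.0]
gripper_width: 0.0008
```

apply_moves(
  slide=[
    [0,0,0],
    [0,0,0],
    [0,0,0],
  ],
  turn=[
    [0,0,-0.099],
    [0,0,0],
    [0,0,0],
  ],
  jaw=[1,1,1],
)

```text
time_s: 2.8
tcp_pos: [0.5626, 0.0073, 0.2403]
eef_rot: [180.0, -0.0, -82.7]
contact_force: [-0.5, -0.3, 0.7]
gripper_width: 0.001
```

apply_moves(
  slide=[
    [0.03,0,0.2],
    [0,0,0.2],
    [0,0,0.2],
    [0,0,0.1],
    [0,0,0.04],
    [0,0,0],
  ],
  turn=[
    [0,0,0],
    [0,0,0],
    [0,0,0],
    [0,0,0],
    [0,0,0],
    [0,0,0],
  ],
  jaw=[1,1,1,1,1,1],
)

```text
time_s: 3.4
tcp_pos: [0.5632, 0.0043, 0.1665]
eef_rot: [180.0, -0.0, -82.5]
contact_force: [0.4, -0.5, 0.0]
gripper_width: 0.0003
```

```bash
python3 - <<'E'
from plant import r
from h import *
for n,roi in(("side",(230,150,370,280)),("top",(240,160,390,280))):
    c=r.capture(n); crop(c["pixels"],roi,5,f"pics/{n}1.png")
E
```

```text
(no output)
```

View pics/side1.png

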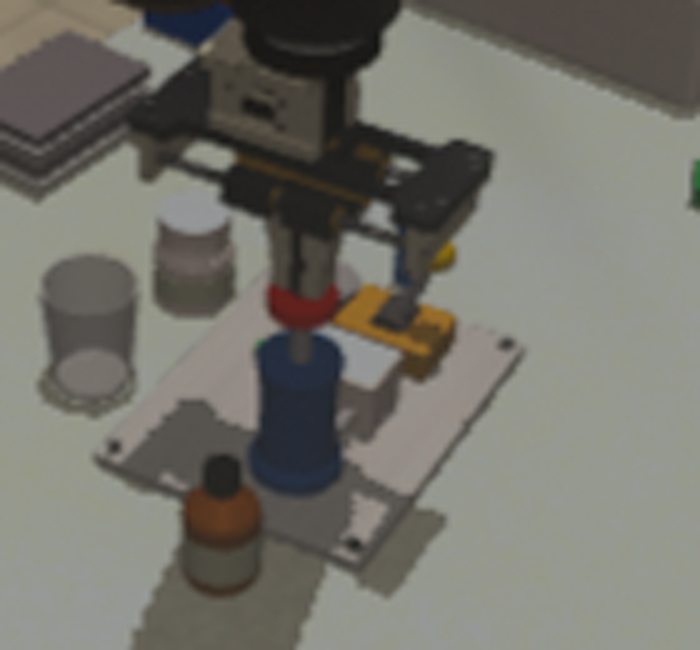

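View pics/top1.png

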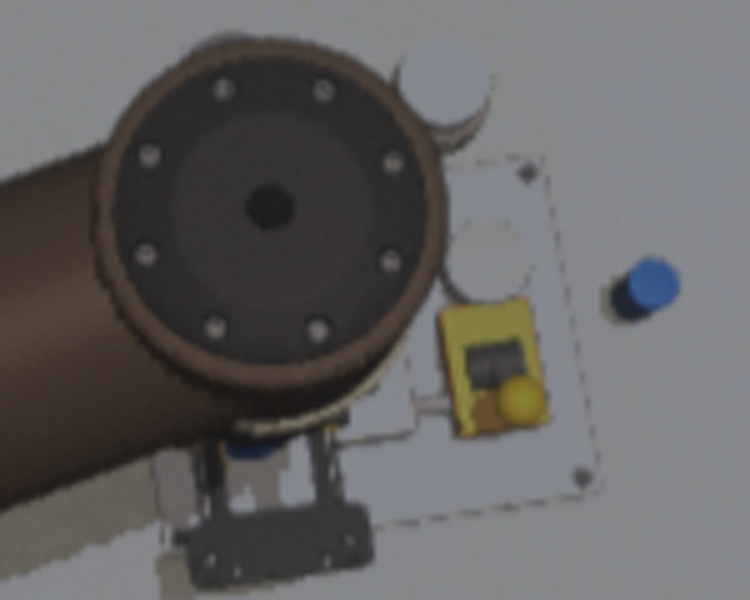

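The tool is centred on the red knob with its fingertips about 2 mm above it. The amber bottle, beaker and jar are clear of it. First stroke.

apply_moves(
  slide=[
    [0,0,0.07],
    [0,0,0.07],
    [0,0,0.07],
    [0,0,0.06],
    [0,0,0],
    [0,0,0],
  ],
  turn=[
    [0,0,0],
    [0,0,0],
    [0,0,0],
    [0,0,0],
    [0,0,0],
    [0,0,0],
  ],
  jaw=[1,1,1,1,1,1],
)

```text
time_s: 4.1
tcp_pos: [0.5646, 0.0047, 0.1414]
eef_rot: [-179.8, -0.0, -82.4]
contact_force: [-1.4, -0.0, 10.5]
gripper_width: 0.0004
```

apply_moves(
  slide=[
    [0,0,0.03],
    [0,0,0.02],
    [0,0,0],
  ],
  turn=[
    [0,0,0],
    [0,0,0],
    [0,0,0],
  ],
  jaw=[1,1,1],
)

```text
time_s: 4.4
tcp_pos: [0.5648, 0.0046, 0.1381]
eef_rot: [-179.7, -0.0, -82.3]
contact_force: [-6.6, 2.0, 23.6]
gripper_width: 0.0007
```

apply_moves(
  slide=[
    [0,0,-0.08],
    [0,0,-0.08],
    [0,0,-0.08],
    [0,0,-0.09],
    [0,0,0],
    [0,0,0],
  ],
  turn=[
    [0,0,0],
    [0,0,0],
    [0,0,0],
    [0,0,0],
    [0,0,0],
    [0,0,0],
  ],
  jaw=[1,1,1,1,1,1],
)

```text
time_s: 5.0
tcp_pos: [0.5627, 0.0044, 0.1672]
eef_rot: [180.0, 0.0, -82.4]
contact_force: [0.0, 0.6, -0.3]
gripper_width: 0.0007
```

```bash
python3 - <<'E'
from plant import r
from h import *
for n,roi in(("wrist",(0,0,560,420)),("side",(230,150,370,280))):
    c=r.capture(n); crop(c["pixels"],roi,1 if n=="wrist" else 5,f"pics/{n}2.png")
E
```

```text
(no output)
```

View pics/wrist2.png

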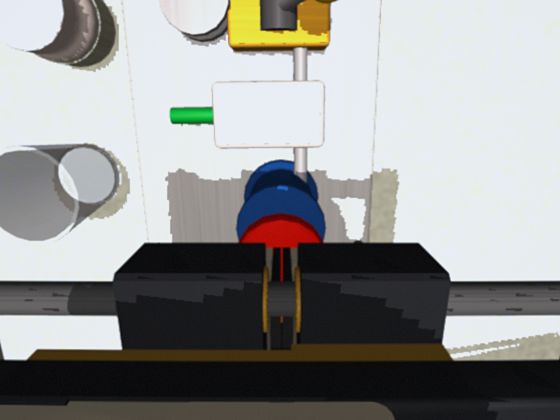

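View pics/side2.png

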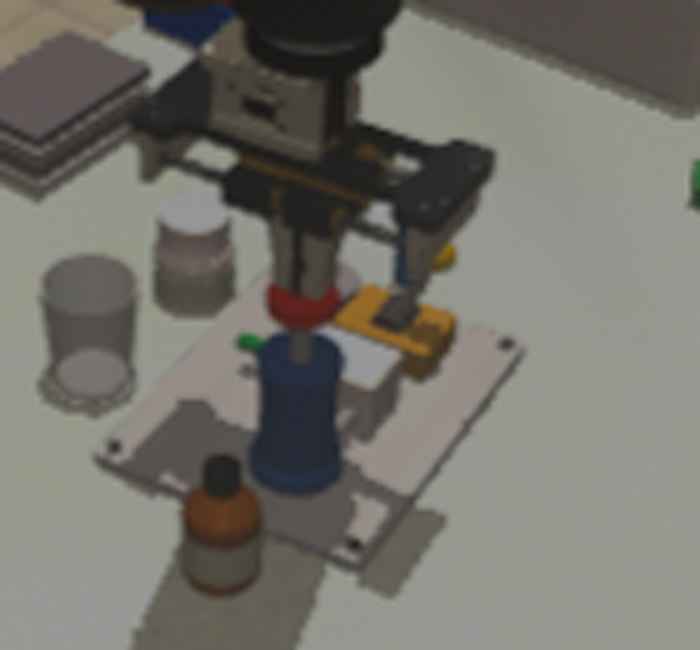

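The first stroke worked. In the wrist view the pin tip is at (170,115) and the housing face at x≈213. Next I'll do two more strokes, then measure.

apply_moves(
  slide=[
    [0,0,0.08],
    [0,0,0.08],
    [0,0,0.08],
    [0,0,0.08],
    [0,0,0],
    [0,0,0],
    [0,0,0],
  ],
  turn=[
    [0,0,0],
    [0,0,0],
    [0,0,0],
    [0,0,0],
    [0,0,0],
    [0,0,0],
    [0,0,0],
  ],
  jaw=[1,1,1,1,1,1,1],
)

```text
time_s: 5.8
tcp_pos: [0.5637, 0.0043, 0.1381]
eef_rot: [-179.9, -0.0, -82.3]
contact_force: [-9.3, 2.6, 26.9]
gripper_width: 0.0001
```

apply_moves(
  slide=[
    [0,0,-0.08],
    [0,0,-0.08],
    [0,0,-0.08],
    [0,0,-0.08],
    [0,0,0],
    [0,0,0],
    [0,0,0],
  ],
  turn=[
    [0,0,0],
    [0,0,0],
    [0,0,0],
    [0,0,0],
    [0,0,0],
    [0,0,0],
    [0,0,0],
  ],
  jaw=[1,1,1,1,1,1,1],
)

```text
time_s: 6.5
tcp_pos: [0.5626, 0.0043, 0.1666]
eef_rot: [179.9, -0.0, -82.4]
contact_force: [0.9, -0.6, -0.4]
gripper_width: 0.0004
```

```bash
cat > pin.py <<'E'
from plant import r
from h import *
import sys
c=r.capture("wrist"); cv2.imwrite(f"pics/wrist_{sys.argv[1]}.png",c["pixels"])
b=max(blobs(c["pixels"],(45,120,40),(85,255,255),(0,40,300,200)),key=lambda q:q[0])
x,y,w,h=b[2]; print(b[2])
P=onz(c,[(x,y+h/2),(x+w,y+h/2)],.036); print(P.round(4)); print("visible len mm",1e3*np.linalg.norm(P[0]-P[1]))
E
python3 pin.py a
```

```text
[155 108  58  16]
[[ 0.6606 -0.046   0.036 ]
 [ 0.6194 -0.0514  0.036 ]]
visible len mm 41.5443275105661
```

apply_moves(
  slide=[
    [0,0,0.08],
    [0,0,0.08],
    [0,0,0.08],
    [0,0,0.08],
    [0,0,0],
    [0,0,0],
    [0,0,0],
  ],
  turn=[
    [0,0,0],
    [0,0,0],
    [0,0,0],
    [0,0,0],
    [0,0,0],
    [0,0,0],
    [0,0,0],
  ],
  jaw=[1,1,1,1,1,1,1],
)

```text
time_s: 7.25
tcp_pos: [0.5638, 0.0044, 0.1381]
eef_rot: [-179.9, -0.0, -82.3]
contact_force: [-8.8, 2.2, 24.9]
gripper_width: 0.0005
```

apply_moves(
  slide=[
    [0,0,-0.08],
    [0,0,-0.08],
    [0,0,-0.08],
    [0,0,-0.08],
    [0,0,0],
    [0,0,0],
    [0,0,0],
  ],
  turn=[
    [0,0,0],
    [0,0,0],
    [0,0,0],
    [0,0,0],
    [0,0,0],
    [0,0,0],
    [0,0,0],
  ],
  jaw=[1,1,1,1,1,1,1],
)

```text
time_s: 7.95
tcp_pos: [0.5627, 0.0043, 0.1667]
eef_rot: [179.9, -0.0, -82.4]
contact_force: [0.1, -0.1, -0.2]
gripper_width: 0.0004
```

```bash
python3 pin.py b
```

```text
[141 108  72  16]
[[ 0.6705 -0.0447  0.036 ]
 [ 0.6194 -0.0514  0.036 ]]
visible len mm 51.60629334786775
```

apply_moves(
  slide=[
    [0,0,0.08],
    [0,0,0.08],
    [0,0,0.08],
    [0,0,0.08],
    [0,0,0],
    [0,0,0],
    [0,0,0],
  ],
  turn=[
    [0,0,0],
    [0,0,0],
    [0,0,0],
    [0,0,0],
    [0,0,0],
    [0,0,0],
    [0,0,0],
  ],
  jaw=[1,1,1,1,1,1,1],
)

```text
time_s: 8.7
tcp_pos: [0.5639, 0.0044, 0.1381]
eef_rot: [-179.9, -0.0, -82.3]
contact_force: [-9.1, 2.2, 25.6]
gripper_width: 0.0
```

apply_moves(
  slide=[
    [0,0,-0.08],
    [0,0,-0.08],
    [0,0,-0.08],
    [0,0,-0.08],
    [0,0,0],
    [0,0,0],
    [0,0,0],
  ],
  turn=[
    [0,0,0],
    [0,0,0],
    [0,0,0],
    [0,0,0],
    [0,0,0],
    [0,0,0],
    [0,0,0],
  ],
  jaw=[1,1,1,1,1,1,1],
)

```text
time_s: 9.4
tcp_pos: [0.5626, 0.0043, 0.1666]
eef_rot: [179.9, 0.0, -82.4]
contact_force: [-0.2, -0.7, -0.5]
gripper_width: 0.0002
```

```bash
python3 pin.py c
```

```text
[141 108  72  16]
[[ 0.6705 -0.0447  0.036 ]
 [ 0.6194 -0.0514  0.036 ]]
visible len mm 51.605825865121496
```

The fifth stroke didn't move the pin. It stands about 51.6 mm out of the face, near the expected 53 mm, so it is fully out. Now I'll go round to the robot side of the lever.

apply_moves(
  slide=[
    [0,0,-0.3],
    [0,0,-0.2],
    [0.34,0.2,0],
    [0.34,0.21,0],
    [0.34,0.2,0],
    [0.34,0.21,0],
    [0,0,0],
    [0,0,0],
  ],
  turn=[
    [0,0,0],
    [0,0,0],
    [0,0,0],
    [0,0,0],
    [0,0,0],
    [0,0,0],
    [0,0,0],
    [0,0,0],
  ],
  jaw=[1,1,1,1,1,1,1,1],
)

```text
time_s: 10.25
tcp_pos: [0.4994, -0.142, 0.2173]
eef_rot: [180.0, 0.0, -82.5]
contact_force: [-1.2, -0.8, 0.5]
gripper_width: 0.0006
```

```bash
python3 - <<'E'
from plant import r
from h import *
print(r.get_state()["tcp_pos"])
c=r.capture("top"); crop(c["pixels"],(240,160,390,280),5,"pics/top3.png")
c=r.capture("side"); crop(c["pixels"],(230,150,370,280),5,"pics/side3.png")
E
```

```text
[ 0.49944385 -0.14200265  0.21732329]
```

View pics/top3.png

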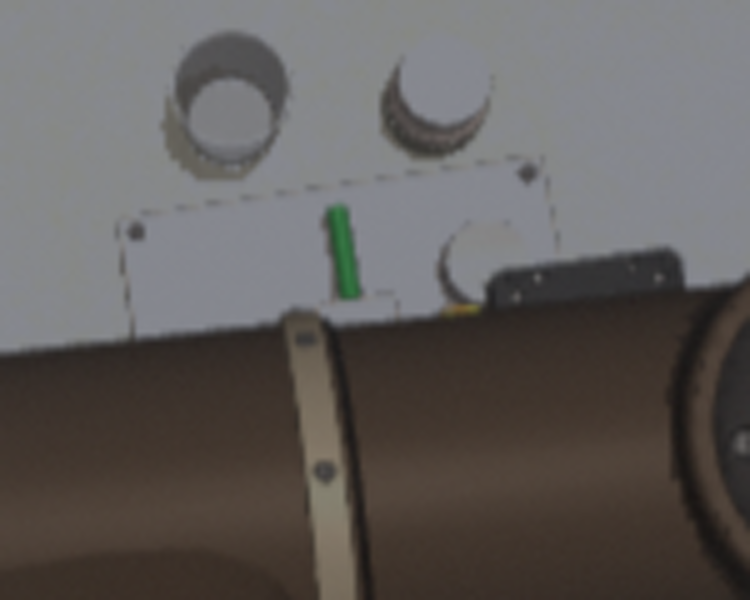

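View pics/side3.png

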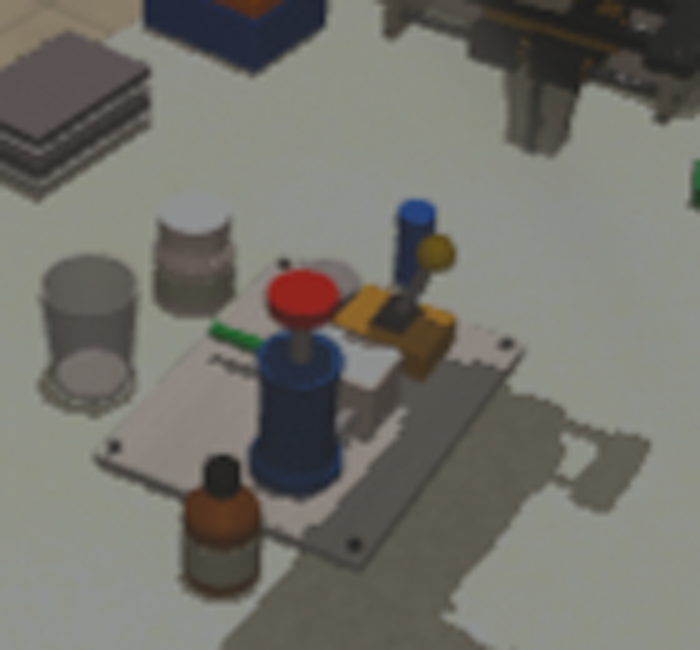

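The top view shows the pin running from (338,208) to (349,297), fully out. In the side view the red knob is up, the lever is still open and the tool is on its robot side. Lowering now.

apply_moves(
  slide=[
    [0,0,0.3],
    [0,0,0.3],
    [0,0,0.3],
    [0,0,0.25],
    [0,0,0],
    [0,0,0],
  ],
  turn=[
    [0,0,0],
    [0,0,0],
    [0,0,0],
    [0,0,0],
    [0,0,0],
    [0,0,0],
  ],
  jaw=[1,1,1,1,1,1],
)

```text
time_s: 10.95
tcp_pos: [0.5004, -0.1407, 0.1027]
eef_rot: [179.9, -0.0, -82.3]
contact_force: [-0.3, 0.5, 0.7]
gripper_width: 0.0002
```

```bash
python3 - <<'E'
from plant import r
from h import *
c=r.capture("wrist"); cv2.imwrite("pics/wrist4.png",c["pixels"])
c=r.capture("side"); crop(c["pixels"],(230,150,370,280),5,"pics/side4.png")
E
```

```text
(no output)
```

View pics/wrist4.png

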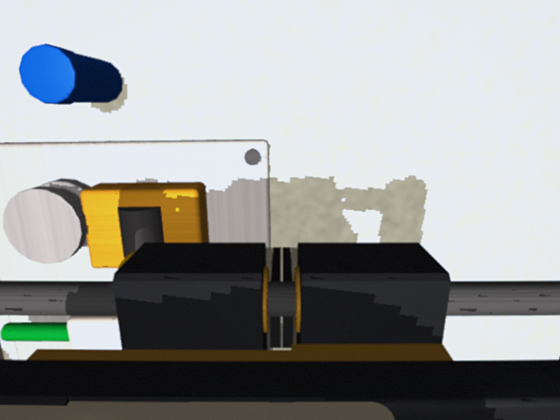

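View pics/side4.png

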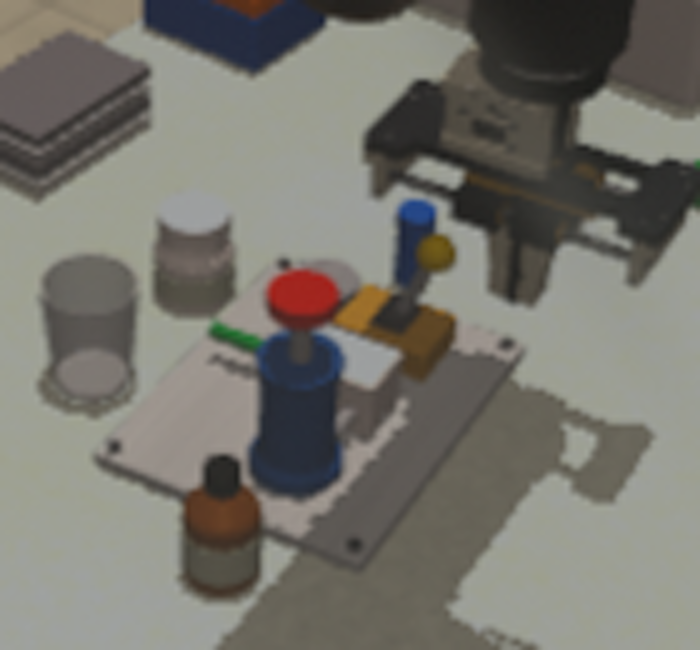

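Fingertips are at about 89 mm height, aligned with the ball and with the sliders well above everything. Pushing along the stand's +x (tool −y).

apply_moves(
  slide=[
    [0,-0.1,0],
    [0,-0.1,0],
    [0,-0.1,0],
    [0,-0.1,0],
    [0,-0.1,0],
    [0,-0.1,0],
  ],
  turn=[
    [0,0,0],
    [0,0,0],
    [0,0,0],
    [0,0,0],
    [0,0,0],
    [0,0,0],
  ],
  jaw=[1,1,1,1,1,1],
)

```text
time_s: 11.65
tcp_pos: [0.5602, -0.1333, 0.1024]
eef_rot: [180.0, -0.0, -82.4]
contact_force: [-1.7, 0.3, 0.7]
gripper_width: 0.0005
```

apply_moves(
  slide=[
    [0,-0.1,0],
    [0,-0.1,0],
    [0,0,0],
  ],
  turn=[
    [0,0,0],
    [0,0,0],
    [0,0,0],
  ],
  jaw=[1,1,1],
)

```text
time_s: 11.95
tcp_pos: [0.5806, -0.1305, 0.1022]
eef_rot: [-180.0, -0.0, -82.4]
contact_force: [0.4, -0.7, 0.2]
gripper_width: 0.0005
```

```bash
python3 - <<'E'
from plant import r
from h import *
c=r.capture("wrist"); cv2.imwrite("pics/wrist5.png",c["pixels"])
c=r.capture("side"); crop(c["pixels"],(230,150,370,280),5,"pics/side5.png")
E
```

```text
(no output)
```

View pics/side5.png

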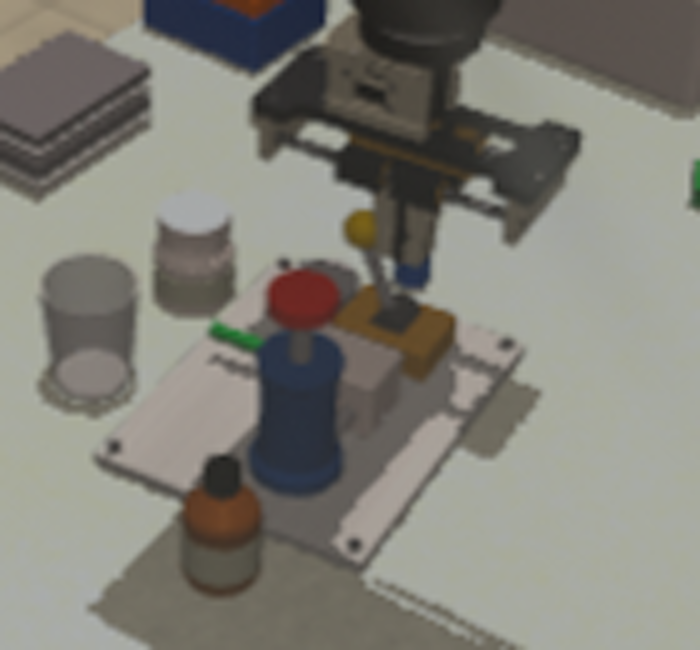

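The ball at (365,230) has swung over to the far side. Small extra pushes until the stop shows in the force.

apply_moves(
  slide=[
    [0,-0.04,0],
    [0,-0.03,0],
    [0,0,0],
  ],
  turn=[
    [0,0,0],
    [0,0,0],
    [0,0,0],
  ],
  jaw=[1,1,1],
)

```text
time_s: 12.35
tcp_pos: [0.5862, -0.1298, 0.1025]
eef_rot: [180.0, 0.0, -82.4]
contact_force: [-0.4, -0.2, -1.4]
gripper_width: 0.0006
```

apply_moves(
  slide=[
    [0,-0.03,0],
    [0,0,0],
  ],
  turn=[
    [0,0,0],
    [0,0,0],
  ],
  jaw=[1,1],
)

```text
time_s: 12.55
tcp_pos: [0.5876, -0.1296, 0.1024]
eef_rot: [179.8, 0.0, -82.4]
contact_force: [-5.8, -0.1, 1.7]
gripper_width: 0.0003
```

apply_moves(
  slide=[
    [0,-0.03,0],
    [0,0,0],
  ],
  turn=[
    [0,0,0],
    [0,0,0],
  ],
  jaw=[1,1],
)

```text
time_s: 12.75
tcp_pos: [0.588, -0.1296, 0.1022]
eef_rot: [179.5, 0.0, -82.4]
contact_force: [-14.0, 0.2, 9.3]
gripper_width: 0.0005
```

The lever is at its stop (14 N, no further travel). Backing off, then up.

apply_moves(
  slide=[
    [0,0.1,0],
    [0,0.2,0],
    [0,0.3,0],
    [0,0.2,-0.1],
    [0,0,-0.3],
    [0,0,-0.3],
    [0,0,-0.3],
    [0,0,0],
  ],
  turn=[
    [0,0,0],
    [0,0,0],
    [0,0,0],
    [0,0,0],
    [0,0,0],
    [0,0,0],
    [0,0,0],
    [0,0,0],
  ],
  jaw=[1,1,1,1,1,1,1,1],
)

```text
time_s: 13.55
tcp_pos: [0.5156, -0.1398, 0.2075]
eef_rot: [-179.5, -0.1, -82.4]
contact_force: [1.1, 0.7, -0.1]
gripper_width: 0.0001
```

apply_moves(
  slide=[
    [0.4,0,0],
    [0.4,0,0],
    [0.4,0,0],
    [0.4,0,0],
    [0.4,0,0],
    [0.4,0,0],
    [0,0,0],
    [0,0,0],
  ],
  turn=[
    [0,0,0],
    [0,0,0],
    [0,0,0],
    [0,0,0],
    [0,0,0],
    [0,0,0],
    [0,0,0],
    [0,0,0],
  ],
  jaw=[1,1,1,1,1,1,1,1],
)

```text
time_s: 14.35
tcp_pos: [0.5441, -0.3784, 0.2015]
eef_rot: [180.0, 0.0, -82.5]
contact_force: [-0.3, -0.0, -0.8]
gripper_width: 0.0003
```

```bash
python3 - <<'E'
from plant import r
from h import *
c=r.capture("top"); roi=(240,160,390,280); crop(c["pixels"],roi,5,"pics/top6.png")
c=r.capture("side"); crop(c["pixels"],(230,150,370,280),5,"pics/side6.png")
print(r.get_state()["tcp_pos"],r.get_state()["contact_force"])
E
```

```text
[ 0.54436426 -0.37695276  0.2022934 ] [-0.17636841  0.96747817  0.35510758]
```

View pics/top6.png

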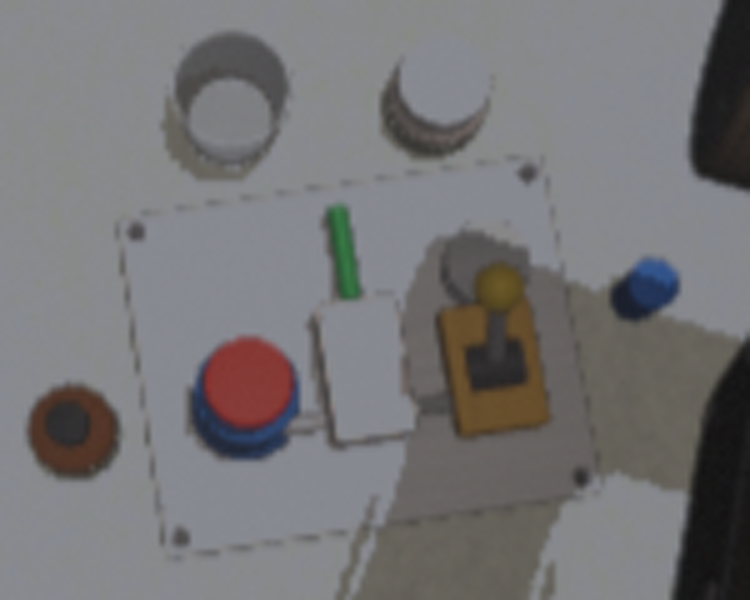

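View pics/side6.png

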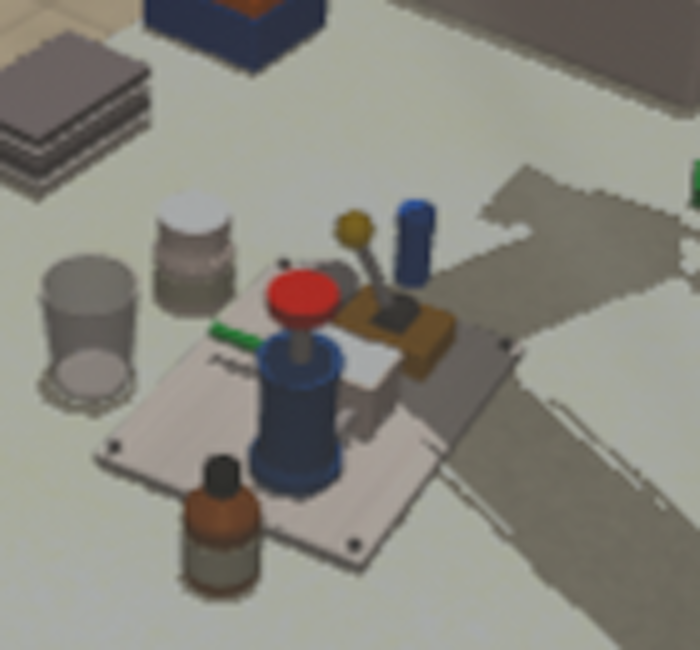

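```bash
python3 - <<'E'
from h import *
c=dict(np.load("top0.npz"))
f=lambda l:np.array(l)/5+[240,160]-.4
y=np.radians(8.2);R=np.array([[np.cos(y),-np.sin(y)],[np.sin(y),np.cos(y)]]);o=np.array([.5731,-.0607])
for n,p,z in(("ball open",(521,400),.095),("ball now",(500,288),.095),("block far L",(440,312),.049),("block far R",(524,297),.049),("block near L",(462,437),.049),("block near R",(549,421),.049),("pin tip",(337,205),.036),("red",(249,383),.15)):
    print(n,((onz(c,f([p]),z)[0,:2]-o)@R*1e3).round(1))
E
```

```text
ball open [-24.6 -71.3]
ball now [ 33.4 -70.6]
block far L [ 31.3 -44.2]
block far R [ 32.6 -89.6]
block near L [-35.9 -44.5]
block near R [-34.4 -91.2]
pin tip [99.1 -0.4]
red [-1.2 65. ]
```

The ball is at stand x 33.4 mm (34 is shut), the pin tip at 99 mm (98 is fully out), and nothing loose has moved. Handing in.

```bash
python3 -c "
from plant import r
print(r.close_job())"
```

```text
the job is handed in; nothing more can be done
None
```

The green pin is fully out, the yellow lever is over to its far side, and the job is handed in at about 14.5 s.

- **Pumping:** I pressed the red knob with the closed fingertips for five full strokes. Each went to the firm stop at about 25 N and came fully back up. The fifth stroke no longer moved the pin.
- **Lever:** I then pushed it away from the robot until it stopped moving, at 14 N sideways, backed off and moved the arm clear.

**Last checks:**
- **Pin:** the tip is at stand x ≈ 99 mm, where fully out is about 98 mm.
- **Ball:** it is at x ≈ 33 mm, where shut is 34 mm.
- **Knob:** it is up.
- **Loose items:** the bottle, beaker, jar and vial look unmoved. I did not look again at the tip box and slide box, but the arm did not work near them.

**Small disagreements:**
- The wrist camera gave the pin's visible length as 51.6 mm, against an expected 53 mm. That is within the calibration error, and the fifth stroke had no effect.
- The lever's starting position measured x ≈ −25 mm rather than −34 mm, so it may not have been fully open at the start.

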